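Reload the bench stapler's magazine

ROBOT

A 6-joint arm with a two-finger parallel gripper is mounted at the origin on a cart in front of the work surface, level with it; the furniture and walls round the work are solid. World frame = base frame: x ahead of the robot, y to its left, z up, the work surface at z = 0. Lengths are in m, angles in rad, forces in N, time in s.
With the tool pointing down it reaches from about 0.425 to 0.95 m from the base axis. Payload 3.5 kg.
Tool frame: the origin (TCP) lies midway between the tips of the shut fingers; the grasp point (between the pads) lies 19 mm behind it (ctrl.pinch_z is the distance from the TCP to the grasp point, in m); z points along the fingers, y is the line along which they close (so a half turn about z gives the same grasp; the last joint's range is limited). The gripper opens to 85 mm and grips with 20 to 120 N. Pads are 22 mm wide; open, the fingers measure 114 mm over their backs; the gripper's body (76 mm by 85 mm) begins 54 mm behind the grasp point. The pads swing forward as they close: fully open they stand 13 mm farther back than shut.
Start: joints at [-1.423, 0.286, 1.577, -0, 1.279, -0.15], TCP at [0.198, -0.645, 0.231] pointing down, gripper open.
Joint ranges: [-2.77, 2.77], [-0.9, 2.22], [0.21, 2.48], [-1.53, 4.67], [0.24, 2.81], [-2.84, 2.84]. Speed limits (rad/s): [2.79, 2.79, 3.14, 3.14, 3.14, 3.14].

INTERFACE

Orientations are given as a unit quaternion [x, y, z, w].
In Python, from plant import get_state, viewer, sign_off, ctrl gives the robot as it stands. The module is installed in compiled form; this text tells all that it offers.
- The arm moves only by the shell command python3 -m handwheel 'ROWS' [FORCE]. ROWS is JSON, a list that holds one entry, the list of rows, each a list of 5 numbers: the finger opening in m, from 0 to 0.0854, then the shift along the tool's x, y, z in m, then the turn about the tool's z in degrees. In form: [[[claw, x, y, z, spin], ...]]. A call has 1 to 12 rows; each row shifts and turns the commanded pose from where the row before left it, along the tool's axes as they then stand; what a row does not reach is not made up. A row lasts 1/12 s, in which the tool goes at most 41.7 mm and 7.16 degrees, less where a joint would pass 70% of its speed; a pose out of reach is approached as far as the arm can. A call is refused whole if a number of a shift passes 0.0417 or a number of a turn 7.16, either way. A call with a gripper value outside its range is refused whole. The fingers move at their own pace and stop on an object; FORCE is the grip in N (left out, the last holds). Time passes only in rows, so rows that do not move let the fingers close. It gives the time, the measured TCP pose, the force, the opening and the grip force at its end, in the units of the state.
- get_state(): the state, without advancing time (a new reading comes with each control period).
- viewer.read_camera(name): name is "scene" or "top"; returns the picture (400x640x3 uint8, blue, green, red); there is no depth.
- viewer.camera_params(name): a dict with "fov_y" (degrees; the focal length in pixels is half the picture's height over the tangent of half this angle, whatever the lens; pixels are square), "cx", "cy" (the principal point, pixels), "k1" (the pictures are not rectified: a ray, as slopes to the right and down, at radius r is drawn at 1 + k1 r^2 times it, then the intrinsics apply), "xyz" and "attitude" of the camera in the world. Camera axes: x right, y up, looking along -z (the intrinsics and any distortion apply to the point x, -y, -z); pixel columns grow to the right and rows downward; lengths in m; the calibration is good to about 2 mm. A picture is of the moment at which its call begins. camera_params takes no time and is no camera call.
- sign_off(): hands the job in; it is judged then, once.
Trained networks look in the newest picture that a camera, given by its name, has taken for a name from the list of things; names that differ only in an ending like _2 or _b are one class to them, and where a whole thing is asked for, a point or a joint stands for the part that bears it (a point fixed in the world has none). Each returns a list of dicts, best first, with "confidence" (0 to 1); they miss things now and then, are a little off and sometimes report something else, mostly with a low value. They report only what shows in the picture. A call takes as long as a camera call.
- viewer.look_for(camera, name): "extent" ([left, top, width, height] as shares, 0 to 1, of the picture: columns of its width, rows of its height, round what is visible of it).
- viewer.outline_of(camera, name): "mask" (400x640 bool, what is visible of it) and "extent" ([left, top, width, height] as shares, 0 to 1, of the picture: columns of its width, rows of its height, round what is visible of it).
- viewer.pinpoint(camera, name): "xy" ([column, row] as shares, 0 to 1, of the picture: columns of its width, rows of its height: a listed point, or the origin of a listed thing).
The state is a dict: "time": time; "qpos": joint angles; "dq": joint speeds; "joint_efforts": joint torques, N m; "eef_pos": TCP position; "tcp_rot": TCP orientation; "contact_force": force on the tool from outside, world axes, zero at the start; "wrist_torque": the same for the moment, N m; "opening": opening from 0.0 (shut) to 1.0 (fully open); "finger_force": force on a finger pad.
Only numpy, scipy, OpenCV 4.12 (cv2) and the standard library are available. Lean on these libraries where they do the work, as an engineer would, in place of code of your own. Each camera call takes 0.05 s, during which the arm holds its last target. There are 200 camera calls.

TASK

Load the narrow stick of staples into the open magazine: push the spring follower back with one end of the stick, tuck the other end down behind the nose stop so the stick lies fully down in the channel, and let go. Then slide the cover rail forward over it until its catch clicks and holds it shut. Work gently throughout, because a glued stick snaps and the rail bends if forced, and leave the wide stick and the other things on the bench where they lie.

Things in the scene. Friction and masses are not known exactly. Their poses are not given: they have to be found in the camera images.
- magazine: Staple magazine, fixed to the bench on a grey foot plate 84 x 257 x 12 mm. Its straight channel runs along its y, nose at the +y end; origin on the bench under the centre line, z up. Channel floor 32 mm above the bench; walls 8 mm high over it, 16 mm apart inside, flared at the top (24 mm overall). Catch housing beside it (x -44 to -16, y 19 to 49), top 34 mm above the bench.
- pocket (a point): Nominal point on the channel floor under the middle of a loaded stick (magazine frame y = +10 mm, z = 32 mm; same axes). The channel with its nose stop and follower is clamped on the foot up to 8 mm to either side of nominal along y, differently each time; this shift is not measured and has to be felt.
- nose_stop (a point): Nominal top middle of the nose stop's inner face (y = +60 mm, 10 mm above the channel floor; shifts with the channel): a cross wall 8 mm thick, 23 mm wide, closing the channel's +y end. Nothing stands higher beyond it. Axes as the magazine.
- follower_rest (a point): Nominal middle of the spring follower's flat face at rest (y = -18 mm, 11 mm above the channel floor; shifts with the channel). Dark block 14.5 mm wide, 1 to 21 mm above the floor, face to +y. Its 78 mm gap to the nose stop is shorter than the stick. It gives way to -y by 24 mm at most (3.6 N at rest, 7.2 N at the end), then hits a hard stop: the gap is then 102 mm.
- strip: Narrow stick of glued U-shaped steel staples, legs down: 14 mm wide (x), 100 mm long (y), 20 mm high, about 0.09 kg. Origin: middle of the underside; y along the stick; both ends alike. It lies on a thin steel sheet, 1.7 mm above the bench, in either of two places. It breaks if forced: keep pushes on it under about 18 N.
- wide_strip: Wide stick of staples for another machine, 26 mm wide (x), 100 mm long (y), 13 mm high; does not fit. Origin: middle of the underside. To be left alone.
- rail (a joint): Aluminium cover rail, slides along the magazine's +y. Metres: 0 = open (drawn back behind the follower), 0.105 = shut and held by the catch, 0.1075 = hard stop. Its return spring (1.5 N open, 2 N shut) draws it back open if let go before the catch clicks. The spring roller catch adds 5 to 10 N from 0.091 m and snaps over at 0.098. Its roof passes 2 mm above a stick that is fully down.
- rail_tab (a point): Middle of the rail's black upright thumb tab, 70 mm above the bench: tab 24 mm wide (x), 8 mm thick (y), standing from 56 to 78 mm above the bench on the rail's flat roof (28 mm wide, reaching 38 mm behind (-y) and 68 mm ahead of the tab). At rail = 0 it is at y = -125 mm in the magazine's frame. To shut the rail push the tab's -y face to +y. Axes as the magazine.
- cutters: Red-handled pliers, 46 x 129 x 12 mm, origin under the middle. Leave alone.
- pen: White marker pen with a black cap, 126 mm long, 12 mm thick, origin under the middle. Leave alone.
- steel_tweezers: Steel tweezers, 14 x 126 x 9 mm, origin under the middle. Leave alone.

How it is judged:
By the outcome, as a careful person would: the job done as asked, in the order asked, and still so for the second after the job is handed in, with the robot touching nothing.
It also fails if it takes over 72 s, if anything falls off the work surface, if the arm or the gripper's body presses on something with over 40 N, if the wrist force passes 120 N, or if a joint passes its speed limit or range.

## Working session

There is one attempt and no reset: what is moved stays moved. The work goes in short steps, Python scripts to look and compute and a shell command to move; the robot and the scene stay as the last step left them, time stands still between calls to the robot, and variables do not carry over. Pictures are saved under pics/ and viewed, at most 10 in all, crops included, and the job is handed in when it is done.

```bash
mkdir -p pics
cat > h.py <<'E'
import numpy as np, cv2
from plant import get_state, viewer, ctrl
from scipy.spatial.transform import Rotation as R
def cam(n):
    p=viewer.camera_params(n); f=200/np.tan(np.radians(p["fov_y"])/2)
    a=np.array(p["attitude"]); r=(R.from_quat(a).as_matrix() if a.size==4 else a.reshape(3,3) if a.size==9 else None)
    return p,f,r
def ray(n,uv):
    p,f,r=cam(n); d=np.array([(uv[0]-p["cx"])/f,(uv[1]-p["cy"])/f]); s=d.copy()
    for _ in range(30): s=d/(1+p["k1"]*(s@s))
    return np.array(p["xyz"]), r@np.array([s[0],-s[1],-1])
def onz(n,uv,z):
    o,d=ray(n,uv); return o+d*(z-o[2])/d[2]
def px(n,P):
    p,f,r=cam(n); c=r.T@(np.array(P)-p["xyz"]); s=np.array([c[0],-c[1]])/-c[2]; s=s*(1+p["k1"]*(s@s)); return s*f+[p["cx"],p["cy"]]
def tri(u1,u2,n1="scene",n2="top"):
    o1,d1=ray(n1,u1);o2,d2=ray(n2,u2)
    A=np.stack([d1,-d2],1); t=np.linalg.lstsq(A,o2-o1,rcond=None)[0]
    a,b=o1+t[0]*d1,o2+t[1]*d2; return (a+b)/2,np.linalg.norm(a-b)
E
python3 - <<'E'
from h import *
np.set_printoptions(precision=4,suppress=True)
ims=[]
for n in("scene","top"):
    print(n,viewer.camera_params(n)); im=viewer.read_camera(n); cv2.imwrite(f"pics/{n}0.png",im)
for nm in ["strip","wide_strip","magazine","pocket","nose_stop","follower_rest","rail_tab"]:
    u={}
    for n in("scene","top"):
        r=viewer.pinpoint(n,nm)
        print(nm,n,[(np.round(np.array(q["xy"])*[640,400],1),round(q["confidence"],2)) for q in r[:3]])
        if r:u[n]=np.array(r[0]["xy"])*[640,400]
    if len(u)==2: print("   tri",tri(u["scene"],u["top"]))
s=get_state(); print(s); print(ctrl.pinch_z)
E
```

```text
scene {'fov_y': 46.06091490737934, 'cx': 316.2299172457803, 'cy': 206.26806272884025, 'k1': 0.030782822009593508, 'xyz': array([0.1808, 0.6276, 0.7427]), 'attitude': array([-0.1371,  0.3142,  0.8676, -0.3602])}
top {'fov_y': 48.77343521226332, 'cx': 323.7105912991968, 'cy': 202.7185687610711, 'k1': -0.031759125084184076, 'xyz': array([0.3797, 0.2432, 1.0594]), 'attitude': array([ 0.068 , -0.059 , -0.6978,  0.7106])}
strip scene [(array([321.9, 305.4]), 0.86)]
strip top [(array([287.8, 248.5]), 0.53), (array([358.1, 219.2]), 0.42), (array([352.4, 215.2]), 0.24)]
   tri (array([ 0.4616,  0.3444, -0.0023]), np.float64(0.005322917615610651))
wide_strip scene [(array([295.9, 342.5]), 0.96)]
wide_strip top [(array([252.6, 252. ]), 0.97)]
   tri (array([ 0.4475,  0.426 , -0.0007]), np.float64(0.003870307106572168))
magazine scene [(array([359.3, 223.9]), 0.85)]
magazine top [(array([360. , 215.8]), 0.71)]
   tri (array([0.5387, 0.1689, 0.0029]), np.float64(0.005382119025896455))
pocket scene [(array([355. , 220.2]), 0.94)]
pocket top [(array([354.2, 214.2]), 0.94)]
   tri (array([0.5381, 0.
[... 325 characters left out ...]
l_tab scene [(array([403.3, 167.6]), 0.8)]
rail_tab top [(array([413.7, 212.1]), 0.78), (array([265.7, 204.4]), 0.23)]
   tri (array([0.5354, 0.0532, 0.0813]), np.float64(0.009309877637269119))
{'time': 0.8, 'qpos': array([-1.423 ,  0.2863,  1.5767, -0.    ,  1.2786, -0.15  ]), 'dq': array([-0.0007,  0.0005,  0.    ,  0.0028,  0.0011,  0.0002]), 'joint_efforts': array([ -0.0009, -40.5919, -29.2919,  -0.0002,   0.0005,  -0.    ]), 'eef_pos': array([ 0.1981, -0.6453,  0.2313]), 'tcp_rot': array([ 0.9889,  0.1483, -0.    ,  0.    ]), 'contact_force': array([-0.0994,  0.0109, -0.2685]), 'wrist_torque': array([-0.0134, -0.007 ,  0.0099]), 'finger_force': 0.0, 'opening': 1.0002839999554782}
0.0187
```

View pics/scene0.png

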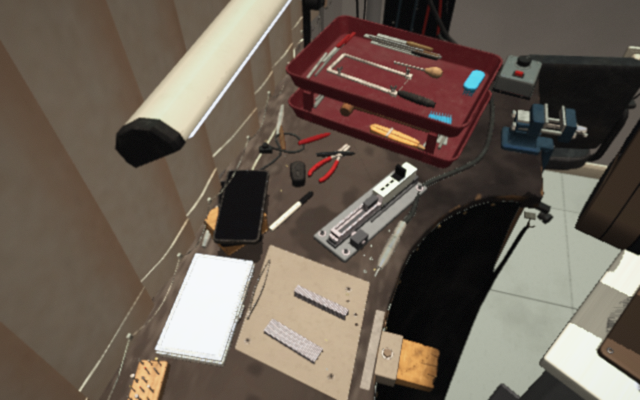

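View pics/top0.png

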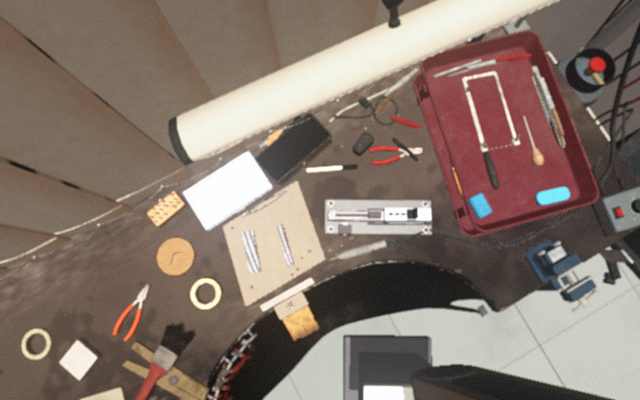

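The narrow stick is at about (286,245) in the top view and (321,302) in the scene view. The wide one is left of it at (251,251). The magazine lies nearly along the image row, with its nose at the left (333,215) and the tab at the right (414,212). The tray is to the right of the tab and the lamp is overhead. Next I'll fit precise poses.

```bash
cat > fit.py <<'E'
from h import *
from scipy.optimize import minimize
np.set_printoptions(precision=4,suppress=True)
def boxpix(n,x,y,yaw,b):
    c,s=np.cos(yaw),np.sin(yaw); P=[]
    for X in b[0:2]:
        for Y in b[2:4]:
            for Z in b[4:6]: P.append(px(n,[x+c*X-s*Y,y+s*X+c*Y,Z]))
    return np.array(P)
def sil(n,x,y,yaw,boxes):
    K=4; m=np.zeros((400*K,640*K),np.uint8)
    for b in boxes:
        h=cv2.convexHull(np.float32((boxpix(n,x,y,yaw,b)+.5)*K)); cv2.fillConvexPoly(m,np.int32(np.round(h*16)),1,shift=4)
    return cv2.resize(m.astype(np.float32),(640,400),interpolation=cv2.INTER_AREA)
def fit(masks,p0,boxes):
    def cost(p):
        t=0
        for n,m in masks.items():
            s=sil(n,*p,boxes); t+=np.abs(s-m).sum()/m.sum()
        return t
    best=None
    for d in(0,.15,-.15):
        q=np.array(p0)+[0,0,d]
        r=minimize(cost,q,method="Nelder-Mead",options=dict(initial_simplex=[q,q+[.008,0,0],q+[0,.008,0],q+[0,0,.1]],xatol=1e-4,fatol=1e-4,maxiter=150))
        if best is None or r.fun<best.fun:best=r
    return best
E
cat > m1.py <<'E'
from fit import *
for n in("scene","top"): viewer.read_camera(n)
W={"strip":((.475,.335,.1),[(-.007,.007,-.05,.05,.0017,.0217)]),"wide_strip":((.45,.426,.1),[(-.013,.013,-.05,.05,.0017,.0147)])}
for nm,(p0,bx) in W.items():
    ms={}
    for n in("scene","top"):
        o=viewer.outline_of(n,nm)
        for q in o[:2]:
            mm=q["mask"]; print(nm,n,round(q["confidence"],2),mm.sum(),np.array(np.nonzero(mm)).mean(1)[::-1])
        if o: ms[n]=o[0]["mask"].astype(np.float32)
    for k in [ms]+[{n:ms[n]} for n in ms]:
        r=fit(k,p0,bx); print(nm,list(k),r.x,np.degrees(r.x[2]),r.fun)
ms={}
for n in("scene","top"):
    o=viewer.outline_of(n,"magazine"); print(n,[(round(q["confidence"],2),q["mask"].sum(),np.round(np.array(q["extent"])*[640,400,640,400])) for q in o[:2]]); np.save(f"mag_{n}.npy",o[0]["mask"])
    im=cv2.imread(f"pics/{n}0.png")
    c=im[185:250,310:450] if n=="top" else im[150:270,300:440]
    c=cv2.resize(c,None,fx=5,fy=5,interpolation=cv2.INTER_CUBIC); cv2.imwrite(f"pics/mag_{n}.png",c)
print("tray corner",tri((455,138),(470,235)),tri((287,68),(418,62)))
E
python3 m1.py
```

```text
strip scene 0.96 730 [320.6301 302.0658]
strip scene 0.23 368 [329.4783 162.6929]
strip top 0.69 270 [284.5111 244.4148]Traceback (most recent call last):
  File "m1.py", line 12, in <module>
    r=fit(k,p0,bx); print(nm,list(k),r.x,np.degrees(r.x[2]),r.fun)
  File "fit.py", line 24, in fit
    r=minimize(cost,q,method="Nelder-Mead",options=dict(initial_simplex=[q,q+[.008,0,0],q+[0,.008,0],q+[0,0,.1]],xatol=1e-4,fatol=1e-4,maxiter=150))
    res = _minimize_neldermead(fun, x0, args, callback, bounds=bounds,
                               **options)
    fxc = func(xc)
    fx = function(np.copy(x), *(wrapper_args + args))
  File "fit.py", line 19, in cost
    s=sil(n,*p,boxes); t+=np.abs(s-m).sum()/m.sum()
  File "fit.py", line 13, in sil
    h=cv2.convexHull(np.float32((boxpix(n,x,y,yaw,b)+.5)*K)); cv2.fillConvexPoly(m,np.int32(np.round(h*16)),1,shift=4)
                                 ~~~~~~^^^^^^^^^^^^^
  File "fit.py", line 8, in boxpix
    for Z in b[4:6]: P.append(px(n,[x+c*X-s*Y,y+s*X+c*Y,Z]))
                              ~~^^^^^^^^^^^^^^^^^^^^^^^^^^^
  File "h.py", line 15, in px
    p,f,r=cam(n); c=r.T@(np.array(P)-p["xyz"]); s=np.array([c[0],-c[1]])/-c[2]; s=s*(1+p["k1"]*(s@s)); return s*f+[p["cx"],p["cy"]]
          ~~~^^^
  File "h.py", line 5, in cam
    p=viewer.camera_params(n); f=200/np.tan(np.radians(p["fov_y"])/2)
ValueError: time passes only in moves, steps and waits
```

```bash
sed -i 's/^def cam(n):/import functools\n@functools.cache\ndef cam(n):/' h.py; python3 m1.py
```

```text
strip scene 0.89 698 [321.0788 302.3066]
strip scene 0.67 4439 [371.014  212.8094]
strip top 0.65 249 [284.6466 245.2932]
strip top 0.62 478 [250.4289 250.5774]
strip ['scene', 'top'] [ 0.4649  0.3488 -1.2849] -73.62133569420052 0.30960768461227417
strip ['scene'] [0.4717 0.3147 0.7741] 44.35465856573797 1.2985315322875977
strip ['top'] [ 0.467   0.3499 -1.2699] -72.76000231434836 0.20105421543121338
wide_strip scene 0.88 948 [292.6361 340.7036]
wide_strip scene 0.64 895 [395.2056 182.6536]
wide_strip top 0.57 460 [250.7891 252.1739]
wide_strip ['scene', 'top'] [0.4507 0.4303 1.7829] 102.150933052463 0.32457059621810913
wide_strip ['scene'] [ 0.4524  0.4299 -1.3587] -77.85015746261551 0.18117088079452515
wide_strip ['top'] [ 0.4504  0.431  -1.3459] -77.11561968998262 0.13396738469600677
scene [(0.89, np.int64(4452), array([316., 164., 111.,  99.]))]
top [(0.57, np.int64(3733), array([324., 198., 108.,  39.]))]
tray corner (array([ 0.4895, -0.0568,  0.1148]), np.float64(0.00731515552385134)) (array([0.8649, 0.0522, 0.1524]), np.float64(0.0027333557348482545))
```

View pics/mag_top.png

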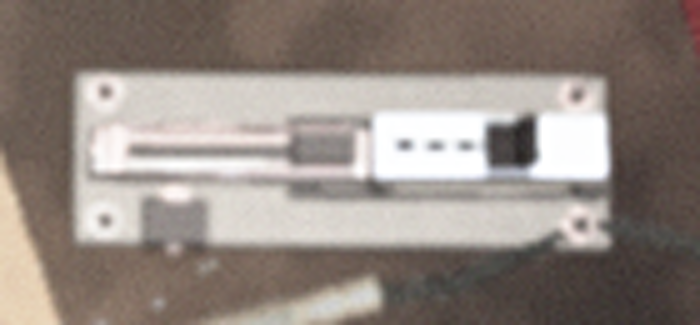

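View pics/mag_scene.png

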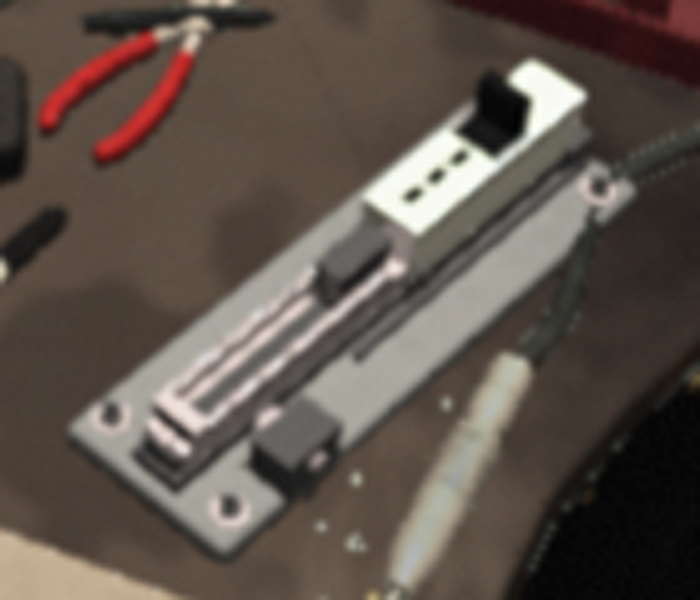

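```bash
cat > m2.py <<'E'
from fit import *
def t(u,v,z): return onz("top",((u+.5)/5-.5+310,(v+.5)/5-.5+185),z)
def s(u,v,z): return onz("scene",((u+.5)/5-.5+300,(v+.5)/5-.5+150),z)
print("foot top",[t(*q,.012)[:2] for q in((78,72),(605,77),(610,245),(76,245))])
print("foot scene",[s(*q,.012)[:2] for q in((72,430),(225,550),(630,185))])
print("roof top L/R edges",[t(*q,.056)[:2] for q in((373,112),(375,178),(608,115),(608,178))])
print("roof scene",[s(*q,.056)[:2] for q in((365,203),(415,240),(587,97),(530,60))])
print("nose top, in face",t(130,137,.042)[:2],t(130,165,.042)[:2],"slot",t(132,150,.032)[:2],t(287,149,.032)[:2])
print("tab top back",t(535,142,.078)[:2],"follower face top",t(289,140,.053)[:2])
# pinpoints
for nm,z in (("pocket",.032),("nose_stop",.042),("follower_rest",.043),("rail_tab",.070),("magazine",0)):
    for n in("top","scene"):
        v=[]
        for _ in range(3):
            viewer.read_camera(n); r=viewer.pinpoint(n,nm)
            if r and r[0]["confidence"]>.5: v.append(onz(n,np.array(r[0]["xy"])*[640,400],z)[:2])
        print(nm,n,np.mean(v,0) if v else None, np.std(v,0) if v else "")
ms={n:np.load(f"mag_{n}.npy").astype(np.float32) for n in("top","scene")}
bx=[(-.042,.042,-.1285,.1285,0,.012),(-.014,.014,-.117,-.011,.03,.056)]
E
python3 m2.py
```

```text
foot top [array([0.5792, 0.2551]), array([0.5811, 0.0007]), array([0.4997, 0.0002]), array([0.4953, 0.2545])]
foot scene [array([0.5746, 0.2562]), array([0.4951, 0.2549]), array([0.4999, 0.0021])]
roof top L/R edges [array([0.5544, 0.1183]), array([0.5237, 0.1175]), array([0.5548, 0.0099]), array([0.5255, 0.0106])]
roof scene [array([0.5483, 0.1201]), array([0.522 , 0.1211]), array([0.5224, 0.0128]), array([0.5522, 0.0122])]
nose top, in face [0.543  0.2299] [0.5298 0.2297] slot [0.5385 0.2288] [0.5402 0.1558]
tab top back [0.5381 0.0482] follower face top [0.5411 0.1567]
pocket top [0.5392 0.1854] [0.0016 0.0046]
pocket scene [0.5372 0.1835] [0.001  0.0016]
nose_stop top [0.5334 0.2318] [0.0043 0.0036]
nose_stop scene [0.535  0.2319] [0.0029 0.0027]
follower_rest top [0.5413 0.1545] [0.0023 0.0028]
follower_rest scene [0.5359 0.1611] [0.0018 0.0002]
rail_tab top [0.5406 0.0512] [0.0029 0.0014]
rail_tab scene [0.5375 0.0443] [0.0023 0.0018]
magazine top [0.5394 0.176 ] [0.0047 0.0012]
magazine scene [0.537  0.1697] [0.0014 0.0035]
```

```bash
cat > go.py <<'E'
# usage: go.py x y z yaw_deg : shift in present tool axes + spin
import sys; from h import *
np.set_printoptions(precision=4,suppress=True)
s=get_state(); r=R.from_quat(s["tcp_rot"]).as_matrix(); t=np.array([float(a) for a in sys.argv[1:4]])
y=np.degrees(np.arctan2(r[1,0],r[0,0])); print("t",round(s["time"],2),"pos",s["eef_pos"],"yaw",y,"tilt z",r[:,2],"q",s["qpos"])
print("shift",r.T@(t-s["eef_pos"]),"spin",(y-float(sys.argv[4])) if len(sys.argv)>4 else "","F",s["contact_force"],"open",s["opening"],s["finger_force"])
E
python3 go.py .43 -.1 .28 17
python3 - <<'E'
from h import *
print(tri((150,140),(182,140)),tri((300,5),(545,3)))
E
```

```text
t 4.4 pos [ 0.1981 -0.6453  0.2313] yaw 17.062397103369335 tilt z [-0.  0. -1.] q [-1.423   0.2863  1.5767 -0.      1.2786 -0.15  ]
shift [ 0.3817 -0.4532 -0.0487] spin 0.06239710336933513 F [ 0.1627 -0.6296  0.0275] open 1.0053273847674553 0.0
(array([0.6005019 , 0.48255224, 0.38528078]), np.float64(0.0005391499258507808)) (array([ 1.0900118 , -0.25032702,  0.0971544 ]), np.float64(0.07550260617108553))
```

```bash
python3 -m handwheel '[[[0.06,0.02,-0.024,-0.006,0],[0.06,0.025,-0.030,-0.006,0],[0.06,0.025,-0.030,-0.006,0],[0.06,0.025,-0.030,-0.006,0],[0.06,0.025,-0.030,-0.006,0],[0.06,0.025,-0.030,-0.006,0],[0.06,0.025,-0.030,-0.006,0],[0.06,0.025,-0.030,-0.006,0],[0.06,0.025,-0.030,0,0],[0.06,0.025,-0.030,0,0],[0.06,0.025,-0.030,0,0],[0.06,0.025,-0.030,0,0]]]' 40; python3 -m handwheel '[[[0.06,0.025,-0.030,0,0],[0.06,0.025,-0.030,0,0],[0.06,0.025,-0.030,0,0],[0.06,0.012,-0.012,0,0],[0.06,0,0,0,0]]]'; python3 go.py .466 .349 .12 17
```

```text
time: 5.4
eef_pos: [0.3765, -0.2185, 0.2797]
tcp_rot: [0.989, 0.148, 0.0, 0.0]
contact_force: [1.0, -0.3, -0.2]
opening: 0.704
finger_force: 0.0
time: 5.82
eef_pos: [0.4303, -0.0943, 0.2797]
tcp_rot: [0.989, 0.151, 0.001, -0.0]
contact_force: [0.8, 0.1, 0.9]
opening: 0.704
finger_force: 0.0
t 5.82 pos [ 0.4303 -0.0943  0.2797] yaw 17.363535069093366 tilt z [ 0.0011  0.0006 -1.    ] q [-0.4475 -0.2933  2.0668  0.001   1.3674  0.8201]
shift [ 0.1662 -0.4124  0.16  ] spin 0.3635350690933663 F [0.8205 0.0648 0.8839] open 0.704355112378609 0.0
```

```bash
python3 -m handwheel '[[[0.05,0.010,-0.025,0,0],[0.05,0.015,-0.036,0.010,0],[0.05,0.015,-0.036,0.010,0],[0.05,0.015,-0.036,0.010,0],[0.05,0.015,-0.036,0.015,0],[0.05,0.015,-0.036,0.015,0],[0.05,0.015,-0.036,0.015,0],[0.05,0.015,-0.036,0.020,0],[0.05,0.015,-0.036,0.020,0],[0.05,0.015,-0.036,0.020,0],[0.05,0.015,-0.036,0.015,0],[0.05,0.006,-0.028,0.010,0]]]'; python3 -m handwheel '[[[0.05,0,0,0,0],[0.05,0,0,0,0]]]'; python3 go.py .466 .349 .03 17
python3 - <<'E'
from fit import *
P=[]
for n in("scene","top"):
    im=viewer.read_camera(n); o=viewer.outline_of(n,"strip"); print(n,[(q["confidence"],q["mask"].sum(),np.array(np.nonzero(q["mask"])).mean(1)[::-1]) for q in o[:2]])
    e=px(n,get_state()["eef_pos"]); print(e)
    u,v=(303,302) if n=="scene" else (285,245)
    P.append(cv2.resize(im[max(0,v-60):v+60,u-60:u+60],(400,400),interpolation=cv2.INTER_CUBIC))
cv2.imwrite("pics/pre.png",np.hstack(P))
E
```

```text
time: 6.82
eef_pos: [0.4668, 0.3413, 0.1206]
tcp_rot: [0.989, 0.148, -0.001, 0.0]
contact_force: [0.5, -0.3, 1.8]
opening: 0.581
finger_force: 0.0
time: 6.98
eef_pos: [0.4662, 0.3401, 0.1213]
tcp_rot: [0.989, 0.149, -0.001, 0.001]
contact_force: [-0.4, -0.4, -0.5]
opening: 0.587
finger_force: 0.0
t 6.98 pos [0.4662 0.3401 0.1213] yaw 17.171514436176352 tilt z [-0.0018 -0.0016 -1.    ] q [ 0.4548  0.19    1.9058 -0.0008  1.0482  1.7263]
shift [ 0.0027 -0.0087  0.0913] spin 0.1715144361763521 F [-0.3556 -0.4181 -0.4662] open 0.586692881474318 0.0
scene [(0.79, np.int64(708), array([320.9675, 302.3037]))]
[323.3515 262.6944]
top [(0.48, np.int64(3744), array([377.3857, 216.7524]))]
[284.4641 240.2202]
```

View pics/pre.png

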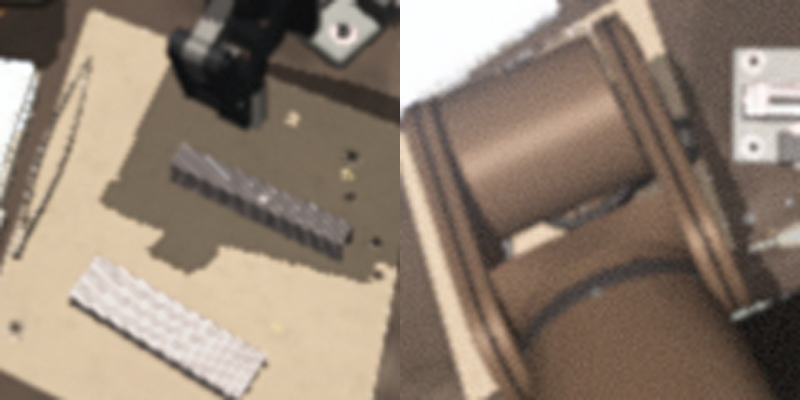

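Scene view: the open gripper is above the dark, shadowed narrow stick, whose ends are near crop (180,150) and (345,240). The pale wide stick is in front of it. The arm hides the stick in the top view. I'm descending to grasp.

```bash
python3 -m handwheel '[[[0.05,0.002,-0.009,0.01,0.2],[0.05,0,0,0.02,0],[0.05,0,0,0.02,0],[0.05,0,0,0.02,0],[0.05,0,0,0.02,0],[0.05,0,0,0.014,0],[0.05,0,0,0.006,0],[0.05,0,0,0,0]]]' 40;  python3 go.py .4655 .3493 .0115 17
```

```text
time: 7.85
eef_pos: [0.4646, 0.3485, 0.0107]
tcp_rot: [0.989, 0.146, -0.002, 0.0]
contact_force: [-0.4, -0.1, -1.0]
opening: 0.588
finger_force: 0.0
t 7.85 pos [0.4646 0.3485 0.0107] yaw 16.824325153839517 tilt z [-0.0029 -0.0014 -1.    ] q [0.4689 0.3631 1.9312 0.0001 0.8506 1.746 ]
shift [ 0.0011 -0.0005 -0.0008] spin -0.1756748461604829 F [-0.4171 -0.0811 -0.9967] open 0.5877968680122047 0.0
```

```bash
python3 -m handwheel '[[[0.03,0,0,-0.001,0],[0.02,0,0,0,0],[0.012,0,0,0,0],[0.01,0,0,0,0],[0.005,0,0,0,0],[0.0,0,0,0,0],[0.0,0,0,0,0],[0.0,0,0,0,0],[0.0,0,0,0,0],[0.0,0,0,0,0]]]' 40;  python3 go.py .4655 .3493 .0115 17
```

```text
time: 8.68
eef_pos: [0.4669, 0.3499, 0.0152]
tcp_rot: [0.989, 0.147, 0.001, -0.0]
contact_force: [0.2, -0.2, 6.1]
opening: 0.144
finger_force: 41.5
t 8.68 pos [0.4669 0.3499 0.0152] yaw 16.8676220220808 tilt z [ 0.0027  0.0012 -1.    ] q [ 0.4693  0.3575  1.928  -0.0002  0.8531  1.7459]
shift [-0.0015  0.0002  0.0037] spin -0.13237797791920158 F [ 0.1673 -0.159   6.1044] open 0.14384965614580952 41.49847447872162
```

```bash
python3 -m handwheel '[[[0.024,0,0,0,0],[0.024,0,0,0,0],[0.024,0,0,0,0],[0.024,0,0,0,0]]]' 40;  python3 go.py .4655 .3493 .0105 17
```

```text
time: 9.02
eef_pos: [0.4652, 0.3491, 0.013]
tcp_rot: [0.989, 0.147, -0.0, 0.0]
contact_force: [0.4, 0.4, -0.3]
opening: 0.283
finger_force: 0.0
t 9.02 pos [0.4652 0.3491 0.013 ] yaw 16.863429855454395 tilt z [-0.0009 -0.0004 -1.    ] q [0.4694 0.3597 1.9304 0.0001 0.8525 1.7458]
shift [ 0.0004 -0.0001  0.0025] spin -0.13657014454560468 F [ 0.4151  0.4024 -0.2745] open 0.28297578917069427 0.0
```

```bash
python3 -m handwheel '[[[0.024,0,0,0.003,0],[0.018,0,0,0,0],[0.015,0,0,0,0],[0.012,0,0,0,0],[0.01,0,0,0,0],[0.0,0,0,0,0],[0.0,0,0,0,0],[0.0,0,0,0,0]]]' 40;  python3 go.py .4655 .3493 .0105 17
```

```text
time: 9.68
eef_pos: [0.4656, 0.3492, 0.0104]
tcp_rot: [0.989, 0.147, -0.0, 0.0]
contact_force: [-0.1, -0.1, -0.8]
opening: 0.153
finger_force: 39.0
t 9.68 pos [0.4656 0.3492 0.0104] yaw 16.862994957541133 tilt z [-0.0002 -0.0001 -1.    ] q [ 0.4693  0.3644  1.9302 -0.      0.8472  1.7458]
shift [-0.     -0.0001 -0.0001] spin -0.1370050424588669 F [-0.1333 -0.1497 -0.795 ] open 0.15302542676816885 39.00574564933777
```

```bash
python3 -m handwheel '[[[0,0,0,-0.01,0],[0,0,0,-0.02,0],[0,0,0,-0.025,0],[0,0,0,-0.025,0],[0,0,0,-0.02,0],[0,0,0,-0.01,0]]]';python3 -m handwheel '[[[0,0,0,0,-3],[0,0,0,0,-6.5],[0,0,0,0,-7],[0,0,0,0,-7],[0,0,0,0,-7],[0,0,0,0,-7],[0,0,0,0,-7],[0,0,0,0,-7],[0,0,0,0,-7],[0,0,0,0,-7],[0,0,0,0,-6],[0,0,0,0,-2.4]]]'; python3 -m handwheel '[[[0,0,0,0,0],[0,0,0,0,0]]]'; python3 go.py .5375 .222 .12 90.75
```

```text
time: 10.18
eef_pos: [0.4674, 0.3502, 0.1247]
tcp_rot: [0.989, 0.147, 0.003, -0.001]
contact_force: [0.9, 0.2, -0.9]
opening: 0.15
finger_force: 39.0
time: 11.18
eef_pos: [0.4653, 0.3491, 0.1202]
tcp_rot: [0.701, 0.713, -0.0, -0.0]
contact_force: [0.3, 0.0, -0.9]
opening: 0.151
finger_force: 39.0
time: 11.35
eef_pos: [0.4654, 0.3491, 0.1202]
tcp_rot: [0.703, 0.711, -0.0, -0.0]
contact_force: [-0.0, -0.2, -0.0]
opening: 0.152
finger_force: 39.0
t 11.35 pos [0.4654 0.3491 0.1202] yaw 90.68813090117119 tilt z [-0.0005 -0.0003 -1.    ] q [ 0.4693  0.2003  1.8958 -0.      1.0461  0.4573]
shift [-0.128   0.0706  0.0002] spin -0.06186909882880798 F [-0.0148 -0.1936 -0.0282] open 0.15162970489267827 39.00026321411133
```

```bash
python3 -m handwheel '[[[0,-0.014,0.008,0,0],[0,-0.028,0.0153,0,0],[0,-0.028,0.0153,0,0],[0,-0.028,0.016,0.005,0],[0,-0.020,0.010,0.010,0],[0,-0.010,0.006,0.005,0],[0,0,0,0,0],[0,0,0,0,0]]]'; python3 go.py .5375 .222 .10 90.75
python3 - <<'E'
from h import *
P=[]
for n in("scene","top"):
    im=viewer.read_camera(n); o=viewer.outline_of(n,"strip"); print(n,[(q["confidence"],q["mask"].sum(),np.round(np.array(q["extent"])*[640,400,640,400])) for q in o[:2]])
    u,v=(340,200) if n=="scene" else (335,215)
    P.append(cv2.resize(im[v-50:v+50,u-50:u+50],(400,400),interpolation=cv2.INTER_CUBIC))
cv2.imwrite("pics/hold.png",np.hstack(P))
E
```

```text
time: 12.02
eef_pos: [0.5375, 0.2223, 0.0999]
tcp_rot: [0.703, 0.711, -0.001, -0.001]
contact_force: [0.3, 0.2, -0.8]
opening: 0.149
finger_force: 39.1
t 12.02 pos [0.5375 0.2223 0.0999] yaw 90.66854271893173 tilt z [-0.0017  0.0003 -1.    ] q [0.2175 0.2273 1.9059 0.0008 1.01   0.2054]
shift [-0.0003  0.     -0.0001] spin -0.08145728106826766 F [ 0.2622  0.2068 -0.8115] open 0.14885340260889474 39.05064404010773
scene [(0.76, np.int64(252), array([322., 206.,  17.,  23.]))]
top [(0.2, np.int64(541), array([391., 208.,  40.,  15.]))]
```

View pics/hold.png

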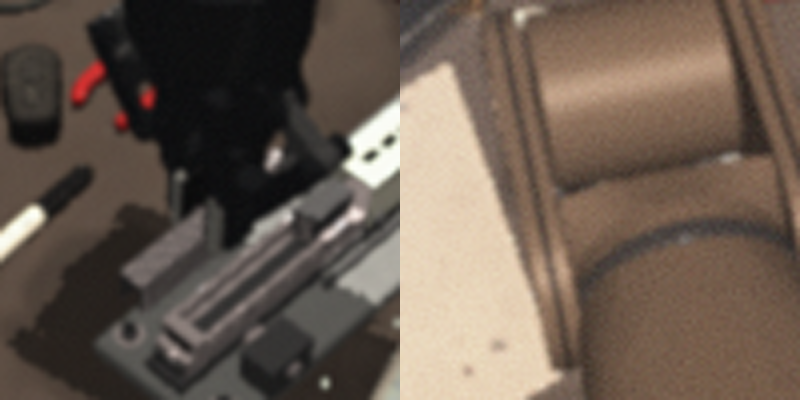

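The scene crop shows the stick in the fingers above the nose, with its +y end at crop (122–145, 268–300). I'll check this against the projection.

Run:
```python
from h import *
for P in [(.530,.2723,.0912),(.530,.2723,.1112),(.544,.2723,.1112),(.530,.1723,.1112),(.530,.1723,.0912),(.544,.1723,.1112)]:
    print(P,np.round((px("scene",P)-[290,150])*4+1.5))
```

```text
(0.53, 0.2723, 0.0912) [140. 315.]
(0.53, 0.2723, 0.1112) [140. 286.]
(0.544, 0.2723, 0.1112) [117. 268.]
(0.53, 0.1723, 0.1112) [296. 163.]
(0.53, 0.1723, 0.0912) [293. 192.]
(0.544, 0.1723, 0.1112) [273. 146.]
```

Run:
```python
from h import *
im=np.mean([viewer.read_camera("scene").astype(np.float32) for _ in range(4)],0)
c=im[180:240,310:385]; c=np.clip(c*1.6,0,255).astype(np.uint8)
c=cv2.resize(c,None,fx=10,fy=10,interpolation=cv2.INTER_CUBIC)
q=[tuple(int(a) for a in (px("scene",P)-[310,180])*10+4.5) for P in [(.530,.2723,.0912),(.530,.2723,.1112),(.530,.1723,.1112),(.530,.1723,.0912)]]
for a in q: cv2.circle(c,a,4,(0,255,0),1)
cv2.imwrite("pics/hold2.png",c); print(q)
```

```text
[(151, 487), (151, 416), (541, 107), (534, 180)]
```

View pics/hold2.png

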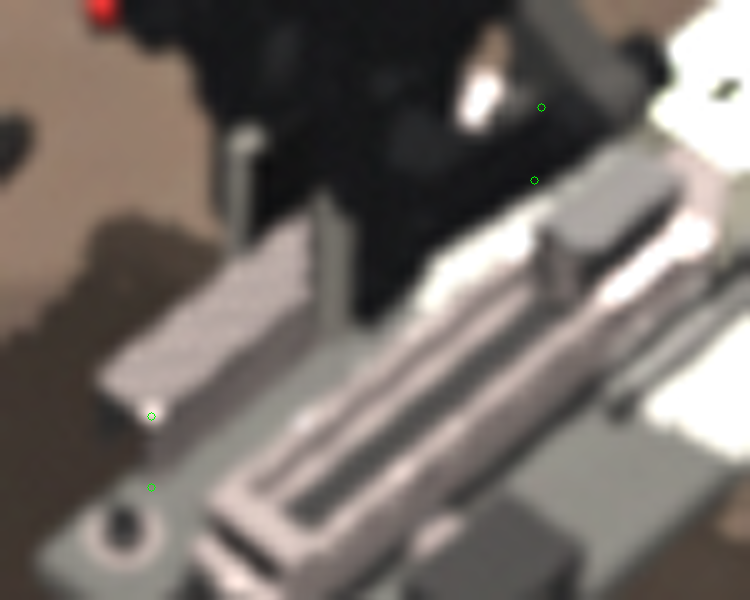

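The held stick is level. Its top corner is at (151,410) against a predicted (151,416), so it's within about 1 mm. Lowering to follower height now.

```bash
python3 -m handwheel '[[[0,0,0,0.008,0],[0,0,0,0.014,0],[0,0,0,0.012,0],[0,0,0,0.008,0],[0,0,0,0.0045,0],[0,0,0,0,0],[0,0,0,0,0]]]'; python3 go.py .5378 .20 .0532 90.75; python3 -m handwheel '[[[0,-0.003,0,0,0],[0,-0.003,0,0,0],[0,0,0,0,0]]]';python3 -m handwheel '[[[0,-0.002,0,0,0],[0,-0.002,0,0,0],[0,0,0,0,0]]]'; python3 -m handwheel '[[[0,-0.002,0,0,0],[0,0,0,0,0],[0,0,0,0,0]]]'
```

```text
time: 13.0
eef_pos: [0.5379, 0.2222, 0.0536]
tcp_rot: [0.702, 0.712, -0.0, -0.0]
contact_force: [0.3, 0.3, -0.0]
opening: 0.15
finger_force: 39.1
t 13.0 pos [0.5379 0.2222 0.0536] yaw 90.76049606838903 tilt z [-0.0006 -0.0001 -1.    ] q [0.2175 0.2948 1.9224 0.     0.925  0.2042]
shift [-0.0222 -0.0004  0.0004] spin 0.010496068389031166 F [ 0.2779  0.2596 -0.0174] open 0.1504511133685262 39.05849754810333
time: 13.25
eef_pos: [0.5386, 0.2158, 0.0547]
tcp_rot: [0.703, 0.712, 0.0, 0.0]
contact_force: [0.9, -0.1, -0.6]
opening: 0.154
finger_force: 39.1
time: 13.5
eef_pos: [0.5382, 0.2119, 0.0542]
tcp_rot: [0.702, 0.712, 0.0, 0.0]
contact_force: [-0.3, 1.3, -0.0]
opening: 0.15
finger_force: 39.1
time: 13.75
eef_pos: [0.5381, 0.2101, 0.054]
tcp_rot: [0.702, 0.712, 0.0, -0.0]
contact_force: [0.0, 0.7, 0.4]
opening: 0.149
finger_force: 39.1
```

```bash
for i in 1; do python3 -m handwheel '[[[0,-0.001,0,0,0],[0,-0.001,0,0,0],[0,0,0,0,0],[0,0,0,0,0]]]' | sed -n '2p;4p'; python3 -m handwheel '[[[0,-0.001,0,0,0],[0,-0.001,0,0,0],[0,0,0,0,0],[0,0,0,0,0]]]'| sed -n '2p;4p'; python3 -m handwheel '[[[0,-0.001,0,0,0],[0,-0.001,0,0,0],[0,0,0,0,0],[0,0,0,0,0]]]'| sed -n '2p;4p'; done
```

```text
eef_pos: [0.5381, 0.2082, 0.0539]
contact_force: [0.3, -0.1, -1.6]
eef_pos: [0.5382, 0.2062, 0.0539]
contact_force: [0.2, -0.1, -1.2]
eef_pos: [0.5382, 0.2042, 0.054]
contact_force: [0.4, -0.0, -1.0]
```

```bash
python3 -m handwheel '[[[0,-0.001,0,0,0],[0,-0.001,0,0,0],[0,0,0,0,0],[0,0,0,0,0]]]' | sed -n '2p;4p'; python3 -m handwheel '[[[0,-0.001,0,0,0],[0,-0.001,0,0,0],[0,0,0,0,0],[0,0,0,0,0]]]'| sed -n '2p;4p'; python3 -m handwheel '[[[0,-0.001,0,0,0],[0,-0.001,0,0,0],[0,0,0,0,0],[0,0,0,0,0]]]'| sed -n '2p;4p'
```

```text
eef_pos: [0.5383, 0.2029, 0.0541]
contact_force: [-0.8, 4.3, -0.8]
eef_pos: [0.5383, 0.2003, 0.054]
contact_force: [-0.4, 4.3, -0.5]
eef_pos: [0.5383, 0.1981, 0.054]
contact_force: [-0.0, 4.7, -0.8]
```

Contact was felt with the stick centre at y≈0.2035, so the follower face is at 0.1535 and the nose's inner face at about 0.2315. The stick needs its centre between 0.1795 and 0.1815.

```bash
python3 -m handwheel '[[[0,-0.002,0,0,0],[0,-0.002,0,0,0],[0,-0.002,0,0,0],[0,-0.002,0,0,0],[0,-0.002,0,0,0],[0,-0.002,0,0,0],[0,0,0,0,0],[0,0,0,0,0]]]' | sed -n '2p;4,5p'; python3 -m handwheel '[[[0,-0.001,0,0,0],[0,-0.001,0,0,0],[0,-0.001,0,0,0],[0,0,0,0,0],[0,0,0,0,0]]]'| sed -n '2p;4p'; python3 go.py .538 .1802 .054 90.75
```

```text
eef_pos: [0.5384, 0.1866, 0.0541]
contact_force: [-0.9, 6.1, 0.0]
opening: 0.152
eef_pos: [0.5384, 0.1838, 0.0541]
contact_force: [-0.4, 6.7, 0.2]
t 16.83 pos [0.5384 0.1838 0.0541] yaw 90.73282614424144 tilt z [ 0.0001  0.0012 -1.    ] q [0.1501 0.2684 1.9551 0.0015 0.9179 0.1364]
shift [-0.0036 -0.0005  0.0001] spin -0.01717385575855701 F [-0.362   6.6686  0.2108] open 0.1507741103409253 39.14472162723541
```

```bash
python3 -m handwheel '[[[0,-0.001,0,0,0],[0,-0.001,0,0,0],[0,0,0,0,0],[0,0,0,0,0]]]' | sed -n '2p;4p'; python3 -m handwheel '[[[0,-0.0005,0,0,0],[0,-0.0005,0,0,0],[0,0,0,0,0],[0,0,0,0,0]]]'| sed -n '2p;4p';  python3 -m handwheel '[[[0,-0.0005,0,0,0],[0,0,0,0,0],[0,0,0,0,0]]]'| sed -n '2p;4p'
```

```text
eef_pos: [0.5384, 0.1819, 0.0541]
contact_force: [-0.2, 7.0, -1.0]
eef_pos: [0.5384, 0.181, 0.0541]
contact_force: [-0.3, 7.7, -1.4]
eef_pos: [0.5385, 0.1806, 0.0541]
contact_force: [-1.3, 7.2, -0.2]
```

```bash
python3 -m handwheel '[[[0,-0.0005,0,0,0],[0,0,0,0,0],[0,0,0,0,0]]]' | sed -n '2p;4p'; python3 -m handwheel '[[[0,-0.0005,0,0,0],[0,0,0,0,0],[0,0,0,0,0]]]'| sed -n '2p;4p'
```

```text
eef_pos: [0.5385, 0.1801, 0.0541]
contact_force: [-0.7, 7.6, 0.0]
eef_pos: [0.5385, 0.1796, 0.0541]
contact_force: [-0.4, 7.5, 0.2]
```

```bash
python3 -m handwheel '[[[0,-0.0005,0,0,0],[0,0,0,0,0],[0,0,0,0,0]]]' | sed -n '2p;4p'; python3 -m handwheel '[[[0,-0.0005,0,0,0],[0,0,0,0,0],[0,0,0,0,0]]]'| sed -n '2p;4p'
```

```text
eef_pos: [0.5385, 0.1795, 0.0542]
contact_force: [-0.5, 8.1, -0.3]
eef_pos: [0.5386, 0.1795, 0.0543]
contact_force: [-0.1, 9.8, 0.2]
```

Hard stop felt at 0.1795. I'll back off slightly and lower the stick.

```bash
python3 -m handwheel '[[[0,0.0015,0,0,0],[0,0,0,0,0],[0,0,0,0.001,0],[0,0,0,0.001,0],[0,0,0,0.001,0],[0,0,0,0,0]]]' | sed -n '2p;4p'; python3 -m handwheel '[[[0,0,0,0.001,0],[0,0,0,0.001,0],[0,0,0,0.001,0],[0,0,0,0,0]]]'| sed -n '2p;4p'
```

```text
eef_pos: [0.5391, 0.1801, 0.0519]
contact_force: [-0.7, 7.6, 1.8]
eef_pos: [0.5396, 0.1801, 0.0492]
contact_force: [-0.8, 7.0, 2.8]
```

```bash
python3 -m handwheel '[[[0,0,0,0.001,0],[0,0,0,0.001,0],[0,0,0,0,0],[0,0,0,0,0]]]' | sed -n '2p;4p'; python3 -m handwheel '[[[0,0,0,0.001,0],[0,0,0,0.001,0],[0,0,0,0,0],[0,0,0,0,0]]]'| sed -n '2p;4p'; python3 go.py .538 .18 .041 90.75
```

```text
eef_pos: [0.5398, 0.1801, 0.0482]
contact_force: [-3.4, 6.4, 8.9]
eef_pos: [0.5399, 0.1801, 0.048]
contact_force: [-7.4, 5.0, 16.8]
t 20.25 pos [0.5399 0.1801 0.048 ] yaw 90.75620841625395 tilt z [ 0.0013  0.0012 -1.    ] q [0.1434 0.2778 1.9569 0.0012 0.9055 0.1294]
shift [-0.0001 -0.0019  0.007 ] spin 0.0062084162539548515 F [-7.3855  5.0203 16.8206] open 0.14915576793110574 41.28570735454559
```

```bash
python3 -m handwheel '[[[0,0,0,-0.002,0],[0,0,0,-0.002,0],[0,0,0,0,0],[0,0,0,0,0]]]' | sed -n '2p;4p'; python3 -m handwheel '[[[0,0,-0.001,0,0],[0,0,-0.001,0,0],[0,0,0,0,0]]]'| sed -n '2p;4p'; python3 -m handwheel '[[[0,0,0,0.001,0],[0,0,0,0.001,0],[0,0,0,0,0],[0,0,0,0,0]]]' | sed -n '2p;4p'
```

```text
eef_pos: [0.5395, 0.1801, 0.0486]
contact_force: [1.7, 7.2, -0.5]
eef_pos: [0.5388, 0.1801, 0.0489]
contact_force: [4.0, 6.7, -2.1]
eef_pos: [0.5388, 0.1801, 0.0477]
contact_force: [2.1, 8.2, 2.9]
```

```bash
python3 -m handwheel '[[[0,0,0,0.001,0],[0,0,0,0.001,0],[0,0,0,0,0],[0,0,0,0,0]]]' | sed -n '2p;4p'; python3 go.py .538 .18 .041 90.75
```

```text
eef_pos: [0.5384, 0.1801, 0.0456]
contact_force: [1.1, 7.2, 2.8]
t 21.5 pos [0.5384 0.1801 0.0456] yaw 90.76465951000156 tilt z [ 0.0047  0.0018 -1.    ] q [0.1437 0.2774 1.9629 0.0014 0.8963 0.1295]
shift [-0.0001 -0.0005  0.0046] spin 0.014659510001564513 F [1.0829 7.1879 2.8116] open 0.15033454700815851 39.930662512779236
```

Past the wall edge with low force, so I'm continuing down.

```bash
python3 -m handwheel '[[[0,0,0,0.001,0],[0,0,0,0.001,0],[0,0,0,0,0],[0,0,0,0,0]]]' | sed -n '2p;4p';  python3 -m handwheel '[[[0,0,0,0.001,0],[0,0,0,0,0],[0,0,0,0,0]]]' | sed -n '2p;4p'
```

```text
eef_pos: [0.5382, 0.1801, 0.0435]
contact_force: [1.0, 7.3, 2.0]
eef_pos: [0.5382, 0.1801, 0.0425]
contact_force: [0.9, 7.4, 2.8]
```

```bash
python3 -m handwheel '[[[0,0,0,0.001,0],[0,0,0,0,0],[0,0,0,0,0]]]' | sed -n '2p;4p';  python3 -m handwheel '[[[0,0,0,0.001,0],[0,0,0,0,0],[0,0,0,0,0]]]' | sed -n '2p;4,5p'
```

```text
eef_pos: [0.5382, 0.1801, 0.0416]
contact_force: [0.3, 6.9, 3.4]
eef_pos: [0.5383, 0.1801, 0.0414]
contact_force: [-1.2, 7.3, 7.0]
opening: 0.152
```

```bash
python3 -m handwheel '[[[0,0.001,0,0,0],[0,0.001,0,0,0],[0,0,0,0,0],[0,0,0,0,0]]]' | sed -n '2p;4p';  python3 -m handwheel '[[[0.014,0,0,0,0],[0.017,0,0,0,0],[0.02,0,0,0,0],[0.025,0,0,0,0],[0.032,0,0,0,0],[0.032,0,0,0,0],[0.032,0,0,0,0]]]'; python3 -m handwheel '[[[0.032,0,0,-0.005,0],[0.032,0,0,-0.02,0],[0.032,0,0,-0.03,0],[0,0,0,-0.01,0],[0,0,0,0,0],[0,0,0,0,0],[0,0,0,0,0],[0,0,0,0,0]]]'; python3 go.py .538 .18 .06 90.75
```

```text
eef_pos: [0.5383, 0.1811, 0.0414]
contact_force: [-1.3, 3.6, 8.3]
time: 23.5
eef_pos: [0.5355, 0.1807, 0.038]
tcp_rot: [0.702, 0.712, -0.001, -0.001]
contact_force: [-0.1, 0.1, -0.3]
opening: 0.376
finger_force: 0.0
time: 24.17
eef_pos: [0.5352, 0.181, 0.102]
tcp_rot: [0.702, 0.712, -0.001, -0.001]
contact_force: [0.4, 0.2, 0.5]
opening: 0.004
finger_force: 0.0
t 24.17 pos [0.5352 0.181  0.102 ] yaw 90.76083228170118 tilt z [-0.0035 -0.0005 -1.    ] q [ 0.1466  0.1913  1.9445 -0.      1.0093  0.1333]
shift [-0.001  0.003  0.042] spin 0.010832281701183888 F [0.3679 0.1665 0.53  ] open 0.0040818372586294725 0.0
```

```bash
python3 -m handwheel '[[[0,-0.01,0,-0.005,0],[0,-0.025,0,-0.005,0],[0,-0.03,0,0,0],[0,-0.03,0.001,0,0],[0,-0.03,0.001,0,0],[0,-0.02,0.001,0,0],[0,-0.009,0,0,0],[0,0,0,0,0],[0,0,0,0,0]]]'; python3 go.py .5403 .027 .062 90.75
python3 - <<'E'
from h import *
np.set_printoptions(precision=4,suppress=True)
im=np.mean([viewer.read_camera("scene").astype(np.float32) for _ in range(3)],0)
c=np.clip(im[160:240,320:420]*1.3,0,255).astype(np.uint8); cv2.imwrite("pics/loaded.png",cv2.resize(c,None,fx=7.4,fy=7.4,interpolation=cv2.INTER_CUBIC))
K=7.4
for P in [(.5312,.2305,.052),(.5452,.2305,.052),(.5452,.1305,.052),(.5312,.1305,.052)]: print(P,np.round((px("scene",P)+.5-[320,160])*K))
E
```

```text
time: 24.92
eef_pos: [0.5412, 0.0272, 0.1136]
tcp_rot: [0.703, 0.711, -0.0, -0.001]
contact_force: [0.8, 1.0, 0.9]
opening: -0.002
finger_force: 0.0
t 24.92 pos [0.5412 0.0272 0.1136] yaw 90.69886866018568 tilt z [-0.0009  0.0006 -1.    ] q [-0.1373  0.1255  1.9956  0.0005  1.0215 -0.1498]
shift [-0.0002 -0.0009  0.0516] spin -0.05113133981431872 F [0.8177 0.9735 0.8653] open -0.0015387370439072258 0.0
(0.5312, 0.2305, 0.052) [152. 508.]
(0.5452, 0.2305, 0.052) [112. 476.]
(0.5452, 0.1305, 0.052) [375. 264.]
(0.5312, 0.1305, 0.052) [415. 292.]
```

View pics/loaded.png

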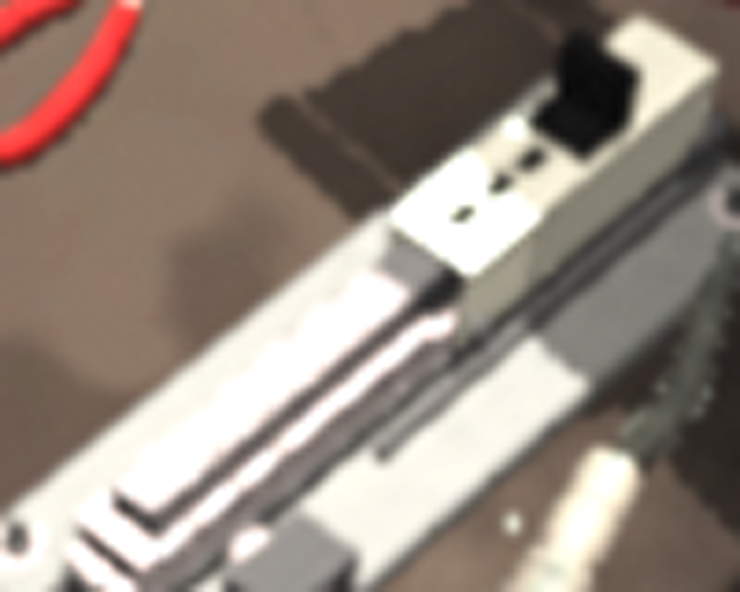

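The stick lies level in the channel. Its top corners, (115,490), (150,515), (380,272) and (412,288), match the prediction for fully down against the nose. Next is the rail.

```bash
python3 -m handwheel '[[[0,0,-0.001,0.012,0],[0,0,0,0.018,0],[0,0,0,0.014,0],[0,0,0,0.007,0],[0,0,0,0,0],[0,0,0,0,0]]]'|sed -n '2p;4p'; python3 -m handwheel '[[[0,0.002,0,0,0],[0,0.002,0,0,0],[0,0,0,0,0]]]'|sed -n '2p;4p'; python3 -m handwheel '[[[0,0.001,0,0,0],[0,0.001,0,0,0],[0,0,0,0,0]]]'|sed -n '2p;4p'; python3 -m handwheel '[[[0,0.001,0,0,0],[0,0.001,0,0,0],[0,0,0,0,0]]]'|sed -n '2p;4p'; python3 -m handwheel '[[[0,0.001,0,0,0],[0,0.001,0,0,0],[0,0,0,0,0]]]'|sed -n '2p;4p'
```

```text
eef_pos: [0.5402, 0.0277, 0.0624]
contact_force: [1.5, -0.4, 0.1]
eef_pos: [0.5412, 0.0316, 0.0639]
contact_force: [-0.1, 0.3, -0.2]
eef_pos: [0.5406, 0.0334, 0.0632]
contact_force: [-0.3, -0.6, -0.1]
eef_pos: [0.5405, 0.035, 0.0631]
contact_force: [-1.0, -1.2, 1.3]
eef_pos: [0.5405, 0.0372, 0.0631]
contact_force: [-0.7, -2.5, 0.8]
```

```bash
python3 -m handwheel '[[[0,0.003,0,0,0],[0,0.004,0,0,0],[0,0.004,0,0,0],[0,0.004,0,0,0],[0,0.004,0,0,0],[0,0.004,0,0,0],[0,0.003,0,0,0],[0,0,0,0,0]]]'|sed -n '2p;4p'; python3 -m handwheel '[[[0,0.003,0,0,0],[0,0.004,0,0,0],[0,0.004,0,0,0],[0,0.004,0,0,0],[0,0.004,0,0,0],[0,0.003,0,0,0],[0,0,0,0,0]]]'|sed -n '2p;4p'
```

```text
eef_pos: [0.5402, 0.0641, 0.063]
contact_force: [0.9, -0.7, 1.0]
eef_pos: [0.5397, 0.086, 0.0629]
contact_force: [1.1, -2.4, 0.4]
```

```bash
python3 -m handwheel '[[[0,0.003,0,0,0],[0,0.004,0,0,0],[0,0.004,0,0,0],[0,0.003,0,0,0],[0,0.003,0,0,0],[0,0,0,0,0]]]'|sed -n '2p;4p'; python3 -m handwheel '[[[0,0.003,0,0,0],[0,0.003,0,0,0],[0,0.003,0,0,0],[0,0.003,0,0,0],[0,0.003,0,0,0],[0,0,0,0,0],[0,0,0,0,0]]]'|sed -n '2p;4p'
```

```text
eef_pos: [0.5395, 0.1029, 0.0629]
contact_force: [1.1, -2.0, 1.0]
eef_pos: [0.5393, 0.1176, 0.0629]
contact_force: [1.2, -2.4, -0.0]
```

Rail at about 0.082 with low force. Now slowly into the catch.

```bash
python3 -m handwheel '[[[0,0.002,0,0,0],[0,0.002,0,0,0],[0,0.002,0,0,0],[0,0.002,0,0,0],[0,0,0,0,0],[0,0,0,0,0]]]'|sed -n '2p;4p'; python3 -m handwheel '[[[0,0.001,0,0,0],[0,0.001,0,0,0],[0,0.001,0,0,0],[0,0,0,0,0]]]'|sed -n '2p;4p'
```

```text
eef_pos: [0.5392, 0.1253, 0.0629]
contact_force: [1.0, -3.9, 0.5]
eef_pos: [0.5393, 0.1262, 0.063]
contact_force: [1.1, -10.0, 0.4]
```

```bash
python3 -m handwheel '[[[0,0.001,0,0,0],[0,0.001,0,0,0],[0,0,0,0,0]]]'|sed -n '2p;4p'; python3 -m handwheel '[[[0,0.001,0,0,0],[0,0.001,0,0,0],[0,0,0,0,0]]]'|sed -n '2p;4p'; python3 -m handwheel '[[[0,0.001,0,0,0],[0,0.001,0,0,0],[0,0,0,0,0]]]'|sed -n '2p;4p'
```

```text
eef_pos: [0.5393, 0.1285, 0.063]
contact_force: [0.8, -7.9, 1.3]
eef_pos: [0.5392, 0.1309, 0.063]
contact_force: [2.0, -7.4, -0.2]
eef_pos: [0.5392, 0.1334, 0.0629]
contact_force: [1.0, -5.0, 0.4]
```

```bash
python3 -m handwheel '[[[0,0.001,0,0,0],[0,0.001,0,0,0],[0,0,0,0,0]]]'|sed -n '2p;4p'; python3 -m handwheel '[[[0,0.001,0,0,0],[0,0.001,0,0,0],[0,0,0,0,0]]]'|sed -n '2p;4p'
```

```text
eef_pos: [0.5391, 0.1358, 0.0629]
contact_force: [1.7, -4.1, -0.2]
eef_pos: [0.5391, 0.1386, 0.0629]
contact_force: [1.6, -1.8, -0.4]
```

```bash
python3 -m handwheel '[[[0,0.001,0,0,0],[0,0,0,0,0],[0,0,0,0,0]]]'|sed -n '2p;4p'; python3 -m handwheel '[[[0,0.001,0,0,0],[0,0,0,0,0],[0,0,0,0,0]]]'|sed -n '2p;4p'; python3 -m handwheel '[[[0,0.0005,0,0,0],[0,0,0,0,0],[0,0,0,0,0]]]'|sed -n '2p;4p'
```

```text
eef_pos: [0.5389, 0.1396, 0.0629]
contact_force: [1.8, -1.9, 0.6]
eef_pos: [0.5389, 0.1404, 0.063]
contact_force: [1.2, -2.2, 0.1]
eef_pos: [0.539, 0.1408, 0.0629]
contact_force: [1.2, -1.9, -0.7]
```

```bash
python3 -m handwheel '[[[0,0.0005,0,0,0],[0,0,0,0,0],[0,0,0,0,0]]]'|sed -n '2p;4p'; python3 -m handwheel '[[[0,0.0005,0,0,0],[0,0,0,0,0],[0,0,0,0,0]]]'|sed -n '2p;4p'
```

```text
eef_pos: [0.5389, 0.1412, 0.0629]
contact_force: [0.3, -2.8, 0.2]
eef_pos: [0.539, 0.1417, 0.0629]
contact_force: [1.2, -2.6, 0.1]
```

```bash
python3 -m handwheel '[[[0,-0.001,0,0,0],[0,-0.001,0,0,0],[0,-0.002,0,0,0],[0,-0.004,0,0,0],[0,0,0,0,0]]]'|sed -n '2p;4p'; python3 -m handwheel '[[[0,0,0,-0.015,0],[0,0,0,-0.03,0],[0,0,0,-0.03,0],[0,-0.02,-0.02,-0.03,0],[0,-0.03,-0.03,-0.02,0],[0,-0.03,-0.025,0,0],[0,-0.03,-0.01,0,0],[0,-0.02,0,0,0],[0,0,0,0,0]]]'
python3 - <<'E'
from h import *
np.set_printoptions(precision=4,suppress=True)
im=np.mean([viewer.read_camera("scene").astype(np.float32) for _ in range(3)],0)
c=np.clip(im[150:270,300:440]*1.2,0,255).astype(np.uint8); cv2.imwrite("pics/shut.png",cv2.resize(c,None,fx=5,fy=5,interpolation=cv2.INTER_CUBIC))
for y in (.0345+.014+.105,): 
  for P in [(.525,y+.068,.056),(.553,y+.068,.056),(.553,y-.038,.056),(.527,y-.004,.078)]: print(P,np.round((px("scene",P)+.5-[300,150])*5))
E
```

```text
eef_pos: [0.5386, 0.1335, 0.0626]
contact_force: [0.7, -0.5, 0.3]
time: 33.4
eef_pos: [0.4585, 0.0037, 0.186]
tcp_rot: [0.704, 0.71, 0.0, 0.0]
contact_force: [-0.2, 0.6, 0.7]
opening: 0.001
finger_force: 0.0
(0.525, 0.2215, 0.056) [232. 382.]
(0.553, 0.2215, 0.056) [177. 340.]
(0.553, 0.11549999999999999, 0.056) [364. 191.]
(0.527, 0.1495, 0.078) [362. 235.]
```

View pics/shut.png

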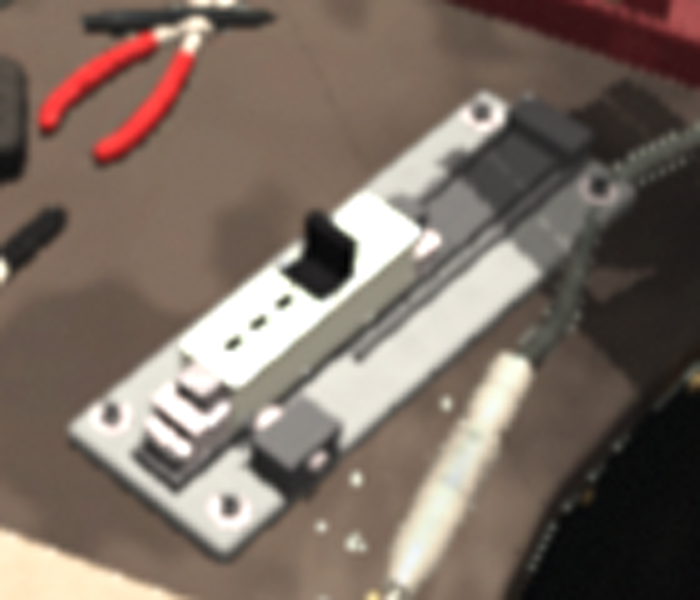

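The rail stays forward with the robot clear: its front edge is at (183,355)–(232,388), where a shut rail should be. The stick's end shows behind the nose, and the pliers and pen are undisturbed. Handing in.

```bash
python3 -c "
from plant import sign_off; print(sign_off())"
```

```text
the job is handed in; nothing more can be done
None
```

The narrow stick is loaded fully down behind the nose stop and the rail is shut and stayed shut once released. One attempt at lowering the stick caught on the channel wall and peaked at about 17 N, just under its 18 N limit, before I shifted it sideways about 1 mm and it went in; the job was handed in at about 34 s.

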